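# Clamp the glued foot on the breakfast board

## Task

The round foot has just been glued to the upturned breakfast board: clamp it. Push the clamp's sliding arm down its bar until the spindle's foot meets the work and the arm tilts and binds on the bar, then turn the wing handle clockwise until the sprung foot is pressed fully home in its collar, and stop there. Be gentle: do not crush the joint, shift the board or disturb the things around.

Things in the scene. Friction and masses are not known exactly. Their poses are not given: they have to be found in the camera images.
- clamp: Bar clamp fixed to the table: a dark steel base plate 240 x 110 mm, top face 14 mm up; at its +x end an upright serrated steel bar 24 x 10 mm, top 196 mm up. Origin: on the table, between bar (65 mm to +x) and spindle axis (80 mm to -x); +z up. A grey arm slides on the bar and reaches to -x over the work.
- beam_top (a point): Middle of the top face of the grey arm, 65 mm from the bar and 80 mm from the spindle axis: the place to push down or to pinch the arm. The arm there is a beam 20 mm wide (along the clamp's y) and 22 mm high, free for 110 mm between bar sleeve and spindle boss. The bar stands up to 110 mm above this point when the arm is down; the wing handle's top is 53 mm above it. Axes as the clamp's, tilting with the arm.
- handle_mid (a point): Middle of the wooden wing handle on top of the spindle, on the spindle axis: a block 64 x 14 x 26 mm (length along its own x, thickness along its own y, height along z), to be pinched across the 14 mm from above; turns with the screw and sinks 2 mm per rad.
- work: Loose upturned breakfast board 130 x 90 x 16 mm of light wood on the base plate with a round wooden foot, 44 mm across, glued on its middle under the spindle. The foot was cut by eye: it stands 14 to 22 mm above the board, so the work is 30 to 38 mm high in all, differently each time and not told by any reading. Origin: centre of the board's underside. About 0.35 kg.
- jaw_slide (a joint): How far the arm has been slid down the bar, m (0 highest, 0.085 lowest). Dry friction of about 4.5 N holds the arm (0.28 kg) where it is left; a push of 2 to 3 N moves it down.
- jaw_tilt (a joint): Tilt of the arm on the bar, rad: 0 level, grows as the spindle end is lifted by the work; from about 0.02 the arm bites on the bar (0.03 to 0.045 under full load), and is then held against the load on the spindle. It stays tilted while the foot is loaded. Pushing at beam_top, some 6 to 9 N starts the tilt; the arm goes down about 5 mm from first touch to bite, and resists firmly from then: a push of 12 N is enough, and leaves the foot about 1 mm in when let go.
- screw (a joint): Turn of the wing handle, rad, clockwise seen from above positive. Each rad drives the foot 2 mm down. Free turning takes about 0.05 N m; it does not turn back by itself, and the foot turns with it and rubs on the work, so the moment grows with the load (to some 0.1 to 0.2 N m while turning with the foot home). After a push of 12 N about 2 rad bring the foot home and about 0.8 rad more crush the joint; a turn of more than a quarter or so needs regrasping.
- foot (a joint): How far the sprung, rubber-rimmed foot (28 mm across, its face 41 mm below the middle of the arm at screw 0 when unloaded) is pushed up into the spindle's collar, m: 0 free, 0.004 fully home. The spring gives 4 N per mm, so 16 N just presses it home; beyond that the load climbs steeply and above 25 N the glued joint is crushed.
- spindle: The spindle with its wing handle and foot, carried by the arm. Origin on the spindle axis at the arm's mid height (at screw 0).
- glue_bottle: Small brown dropper bottle, 33 mm across and 102 mm high, beside the clamp; bystander. Origin under its centre.
- mill_1: Brown wooden pepper mill, 58 mm across and 150 mm high, right of the clamp; bystander. Origin under its centre.
- tin: Low round food tin, 75 mm across and 58 mm high, behind to the left; bystander. Origin under its centre.

How it is judged:
By the outcome, as a careful person would: the job done as asked, in the order asked, and still so for the second after the job is handed in, with the robot touching nothing.
It also fails if it takes over 64 s, if anything falls off the work surface, if the arm or the gripper's body presses on something with over 40 N, if the wrist force passes 120 N, or if a joint passes its speed limit or range.

## Robot

A 7-joint arm with a two-finger parallel gripper is mounted at the origin on a cart in front of the work surface, level with it; the furniture and walls round the work are solid. World frame = base frame: x ahead of the robot, y to its left, z up, the work surface at z = 0. Lengths are in m, angles in rad, forces in N, time in s.
With the tool pointing down it reaches from about 0.425 to 0.875 m from the base axis. Payload 4.7 kg.
Tool frame: the origin (TCP) lies at the very end of the fingers, on their centre line; the grasp point (between the pads) lies 19 mm behind it; z points along the fingers, x is the direction in which the jaws open and shut, and the axes are right-handed (so a half turn about z gives the same grasp; the last joint's range is limited). The gripper opens to 85 mm and grips with 20 to 120 N. Pads are 22 mm wide; open, the fingers measure 114 mm over their backs; the gripper's body (76 mm by 85 mm) begins 54 mm behind the grasp point. The pads swing forward as they close: fully open they stand 13 mm farther back than shut.
Start: joints at [-1.19, 0.321, -0.07, 1.45, 0.023, 1.371, -0.057], TCP at [0.233, 0.607, 0.231] pointing down, gripper open.
Joint ranges: [-2.86, 2.86], [-0.3, 2.09], [-1.38, 1.24], [0.06, 2.45], [-1.56, 4.7], [0.09, 2.05], [-2.69, 2.69]. Speed limits (rad/s): [2.57, 2.57, 3.14, 3.14, 3.14, 3.14, 3.14].

## Interface

Orientations are given as a rotation vector (axis times angle).
In Python, from workcell import state, capture, camera_info, sign_off gives the robot as it stands. The module is installed in compiled form; this text tells all that it offers.
- The arm moves only by the shell command python3 -m inch 'ROWS' [OPENING]. ROWS is JSON, a list of rows, each a list of 6 numbers: the shift along the world's x, y, z in m, then the turn, a rotation vector about the world's x, y, z in degrees. In form: [[tx, ty, tz, ax, ay, az], ...]. A call has 1 to 12 rows; each row shifts and turns the pose as measured when the row begins; what a row does not reach is not made up. A row lasts 1/12 s, in which the tool goes at most 41.7 mm and 7.16 degrees, less where a joint would pass 70% of its speed; a pose out of reach is approached as far as the arm can. A call with a gripper value outside its range is refused whole. OPENING is the finger opening in m, from 0 to 0.0854, set as the call begins (- or left out, the last holds). The fingers move at their own pace and stop on an object; the grip force is fixed at half the most. Time passes only in rows, so rows that do not move let the fingers close. It gives the time, the measured TCP pose, the force and the opening at its end, in the units of the state.
- state(): the state, without advancing time (a new reading comes with each control period).
- capture(name): name is "scene" or "top" or "wrist"; returns the picture (420x560x3 uint8, red, green, blue); there is no depth.
- camera_info(name): a dict with "mtx" (3x3 intrinsics, pixels), "dist" ([k1, k2, p1, p2, k3] as OpenCV has them; the pictures are not rectified), "extrinsics" (4x4, takes a point from world to camera coordinates). Camera axes: x right, y up, looking along -z (the intrinsics and any distortion apply to the point x, -y, -z); pixel columns grow to the right and rows downward; lengths in m; the calibration is good to about 2 mm. A picture is of the moment at which its call begins: read the wrist's pose just before it. camera_info takes no time and is no camera call; for the wrist camera it gives the pose at the moment of the call.
- sign_off(): hands the job in, once; it reports no verdict.
The state is a dict: "t": time; "q": joint angles; "joint_velocities": joint speeds; "joint_efforts": joint torques, N m; "ee_pos": TCP position; "tool_rot": TCP orientation; "force": force on the tool from outside, world axes, zero at the start; "moment": the same for the moment, N m; "gripper_width": finger opening in m.
Only numpy, scipy, OpenCV 4.12 (cv2) and the standard library are available. Lean on these libraries where they do the work, as an engineer would, in place of code of your own. Each camera call takes 0.05 s, during which the arm holds its last target.

## Working session

There is one attempt and no reset: what is moved stays moved. The work goes in short steps, Python scripts to look and compute and a shell command to move; the robot and the scene stay as the last step left them, time stands still between calls to the robot, and variables do not carry over. Pictures are saved under pics/ and viewed, and the job is handed in when it is done.

```bash
mkdir -p pics; ls; python3 - <<'E'
from workcell import *
import cv2,numpy as np
s=state();print(s)
for n in ["scene","top","wrist"]:
    i=camera_info(n);print(n,{k:np.round(v,4).tolist() for k,v in i.items()})
    cv2.imwrite(f"pics/{n}0.png",capture(n)[:,:,::-1])
E
```

```text
pics
{'t': 0.0, 'q': array([-1.18992649,  0.32181912, -0.07006536,  1.45166435,  0.02260138,
        1.3707945 , -0.05688357]), 'joint_velocities': array([ 0.00232062,  0.00015716,  0.00077643, -0.00040718,  0.00053143,
       -0.00069191, -0.00057997]), 'joint_efforts': array([-3.93819232e-05, -4.93594408e+01, -3.82092101e-01, -3.14336228e+01,
        1.30629010e-02,  1.13566511e-02,  4.28596286e-05]), 'ee_pos': array([0.23295809, 0.60625025, 0.23023121]), 'tool_rot': array([ 2.58830917e+00,  1.77847258e+00, -2.35982230e-03]), 'force': array([0.17611546, 0.07248109, 0.38713371]), 'moment': array([ 0.00620054, -0.01178028,  0.0377805 ]), 'gripper_width': 0.08558768650725247}
scene {'mtx': [[411.2877, 0.0, 281.6505], [0.0, 411.2877, 213.4024], [0.0, 0.0, 1.0]], 'dist': [-0.0757, 0.0, 0.0, 0.0, 0.0], 'extrinsics': [[0.5646, -0.8253, -0.0063, -0.2953], [0.6181, 0.4178, 0.6658, -0.4611], [-0.5469, -0.3799, 0.7461, -0.6609], [0.0, 0.0, 0.0, 1.0]]}
top {'mtx': [[489.1222, 0.0, 290.6147], [0.0, 489.1222, 209.5827], [0.0, 0.0, 1.0]], 'dist': [-0.0343, 0.0, 0.0, 0.0, 0.0], 'extrinsics': [[-0.0082, -0.9999, 0.0108, 0.0005], [0.985, -0.0062, 0.1722, -0.5825], [-0.1721, 0.012, 0.985, -1.1661], [0.0, 0.0, 0.0, 1.0]]}
wrist {'mtx': [[329.795, 0.0, 284.5764], [0.0, 329.795, 210.0912], [0.0, 0.0, 1.0]], 'dist': [-0.0069, 0.0, 0.0, 0.0, 0.0], 'extrinsics': [[0.359, 0.9334, -0.0027, -0.6476], [-0.8974, 0.3443, -0.276, 0.0361], [-0.2567, 0.1015, 0.9611, -0.3797], [0.0, 0.0, 0.0, 1.0]]}
```

View pics/scene0.png

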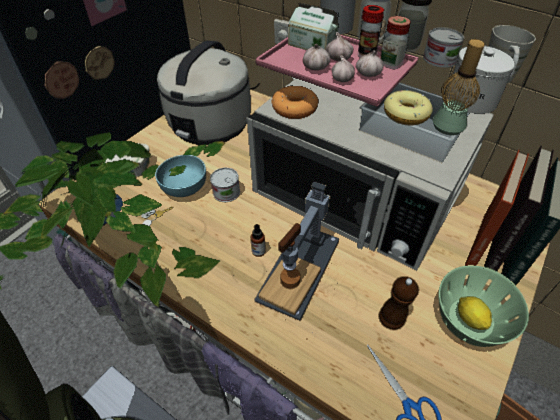

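View pics/top0.png

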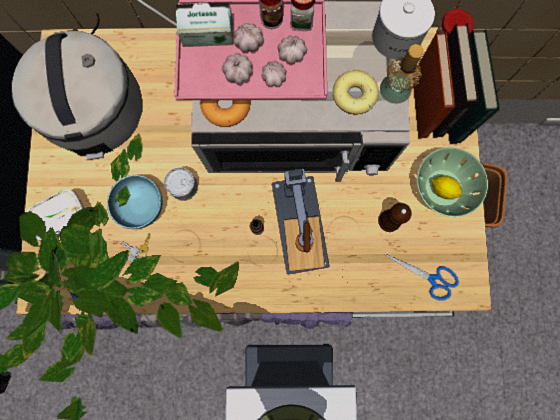

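View pics/wrist0.png

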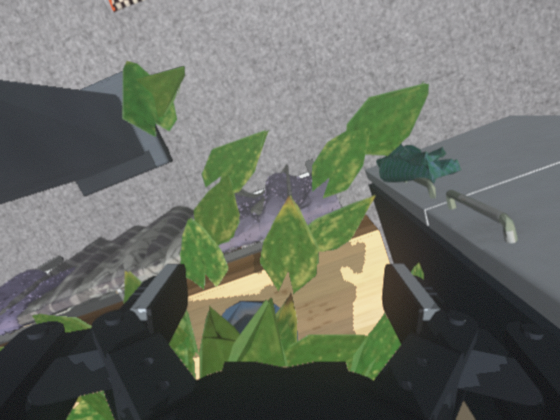

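The scene view shows the clamp at about (300,255), the bottle at (258,240), the mill at (398,302) and the microwave behind the clamp. In the top view the bar is near (295,178) and the handle near (306,235). I'll zoom in on both.

```bash
python3 - <<'E'
import cv2
a=cv2.imread("pics/top0.png")[155:285,235:425];cv2.imwrite("pics/top0z.png",cv2.resize(a,None,fx=4.2,fy=4.2,interpolation=cv2.INTER_CUBIC))
a=cv2.imread("pics/scene0.png")[175:325,235:425];cv2.imwrite("pics/scene0z.png",cv2.resize(a,None,fx=4,fy=4,interpolation=cv2.INTER_CUBIC))
E
```

```text
(no output)
```

View pics/top0z.png

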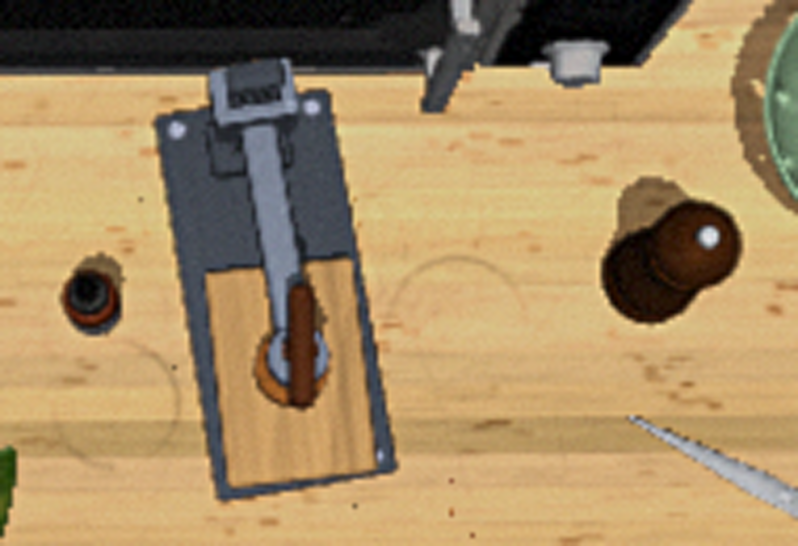

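View pics/scene0z.png

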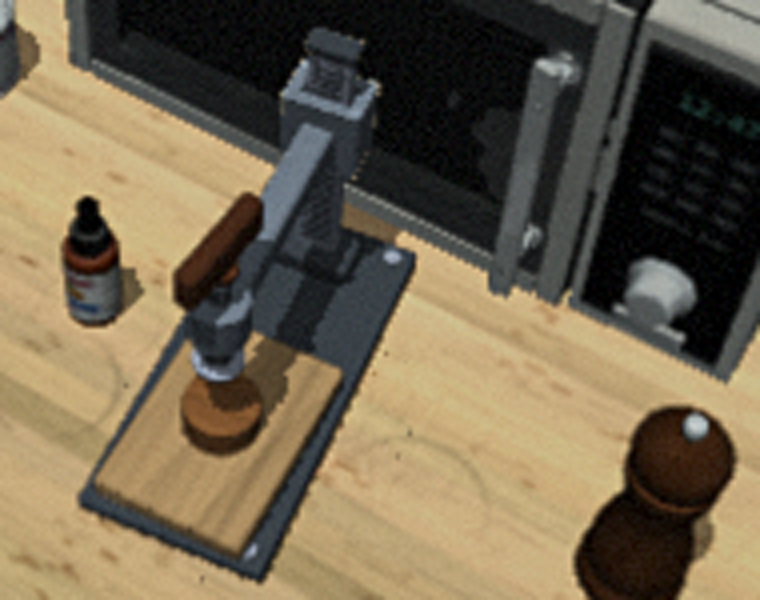

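```bash
cat > h.py <<'E'
import numpy as np,cv2
from workcell import camera_info
def ray(n,uv,info=None):
    i=info or camera_info(n);K=np.array(i["mtx"]);d=np.array(i["dist"]);E=np.array(i["extrinsics"])
    p=cv2.undistortPoints(np.array([[uv]],float),K,d)[0,0]
    R=E[:3,:3];t=E[:3,3]
    return -R.T@t, R.T@np.array([p[0],-p[1],-1.])
def onz(n,uv,z,info=None):
    o,d=ray(n,uv,info);return o+d*(z-o[2])/d[2]
def proj(n,P,info=None):
    i=info or camera_info(n);K=np.array(i["mtx"]);d=np.array(i["dist"]);E=np.array(i["extrinsics"])
    c=E[:3,:3]@np.array(P)+E[:3,3]
    return cv2.projectPoints(np.array([[c[0],-c[1],-c[2]]]),np.zeros(3),np.zeros(3),K,d)[0].ravel()
def tri(l):
    A=np.zeros((3,3));b=np.zeros(3)
    for o,d in l:
        d=d/np.linalg.norm(d);M=np.eye(3)-np.outer(d,d);A+=M;b+=M@o
    P=np.linalg.solve(A,b)
    return P,[np.linalg.norm(np.cross(P-o,d/np.linalg.norm(d))) for o,d in l]
E
python3 - <<'E'
from h import *
T=lambda x,y:(x/4.2+235-.4,y/4.2+155-.4)
S=lambda x,y:(x/4+235-.4,y/4+175-.4)
np.set_printoptions(precision=4,suppress=True)
for nm,p in dict(BL=(220,498),BR=(396,467),TL=(155,118),TR=(328,92)).items():print(nm,onz("top",T(*p),.014))
for nm,p in dict(BL=(80,500),BR=(262,580),TR=(414,258)).items():print('scene',nm,onz("scene",S(*p),.014))
for nm,p in dict(BL=(228,487),TL=(205,270),TR=(353,258),BR=(380,470)).items():print('board',nm,onz("top",T(*p),.030))
for nm,p in dict(BL=(95,485),BR=(243,556),TR=(342,370)).items():print('board scene',nm,onz("scene",S(*p),.030))
# handle: ends of top ridge
print('far end',tri([ray("top",T(300,284)),ray("scene",S(250,200))]))
print('near end',tri([ray("top",T(302,402)),ray("scene",S(186,280))]))
# arm/sleeve junction left
print('sleeve near corners', tri([ray("top",T(214,125)),ray("scene",S(282,98))]),tri([ray("top",T(298,116)),ray("scene",S(368,125))]))
print('bottle',onz("top",T(90,285),.1),'mill top',onz("top",T(708,238),.15))
E
```

```text
BL [0.4271 0.0063 0.014 ]
BR [ 0.4447 -0.0993  0.014 ]
TL [0.6598 0.0447 0.014 ]
TR [ 0.6757 -0.0622  0.014 ]
scene BL [0.4264 0.0047 0.014 ]
scene BR [ 0.4417 -0.1023  0.014 ]
scene TR [ 0.6729 -0.0632  0.014 ]
board BL [0.4328 0.0016 0.03  ]
board TL [0.5624 0.0144 0.03  ]
board TR [ 0.5691 -0.0747  0.03  ]
board BR [ 0.4421 -0.0884  0.03  ]
board scene BL [ 0.4313 -0.0027  0.03  ]
board scene BR [ 0.4405 -0.0909  0.03  ]
board scene TR [ 0.5684 -0.0737  0.03  ]
far end (array([ 0.529 , -0.0347,  0.1909]), [np.float64(0.0010384774198647698), np.float64(0.0010384774198647973)])
near end (array([ 0.4686, -0.0363,  0.1935]), [np.float64(0.0009426036802074613), np.float64(0.0009426036802073048)])
sleeve near corners (array([0.6238, 0.0078, 0.1547]), [np.float64(0.0011691988551859166), np.float64(0.001169198855185902)]) (array([ 0.6295, -0.0399,  0.1565]), [np.float64(0.0034020486781542957), np.float64(0.0034020486781544015)])
bottle [0.5434 0.0792 0.1   ] mill top [ 0.5596 -0.2602  0.15  ]
```

```bash
python3 - <<'E'
from h import *
from workcell import state
from scipy.spatial.transform import Rotation as Ro
s=state();R=Ro.from_rotvec(s["tool_rot"]).as_matrix()
E=np.array(camera_info("wrist")["extrinsics"]);c=-E[:3,:3].T@E[:3,3]
print("cam in tool",R.T@(c-s["ee_pos"]),"look",R.T@E[:3,:3].T@[0,0,-1]);print(R)
for z in (.085,.095,.105,.128,.139,.150): print(z,proj("scene",[.5778,-.0227,z]),proj("top",[.5778,-.0227,z]))
E
python3 -m inch '[[0,0,0.04,0,0,0],[0.02,-0.02,0.04,0,0,4],[0.02,-0.03,0.02,0,0,4],[0.02,-0.035,0,0,0,4],[0.02,-0.035,0,0,0,4],[0.02,-0.035,0,0,0,4],[0.02,-0.035,0,0,0,2],[0.02,-0.035,0,0,0,0],[0.02,-0.035,0,0,0,0],[0.02,-0.035,0,0,0,0],[0.02,-0.035,0,0,0,0],[0.02,-0.035,0,0,0,0]]' 0
```

```text
cam in tool [-0.00113407 -0.06987061 -0.14286011] look [-0.0010018   0.27597552  0.96116414]
[[ 3.58628417e-01  9.33480278e-01 -4.77950001e-04]
 [ 9.33479198e-01 -3.58628729e-01 -1.42159467e-03]
 [-1.49843719e-03  6.36678637e-05 -9.99998875e-01]]
0.085 [303.99200096 239.22222096] [298.63455042 208.99992792]
0.095 [304.1501027  236.38818501] [298.74679116 208.27645978]
0.105 [304.31070621 233.50613942] [298.86093267 207.54073186]
0.128 [304.68989569 226.68884391] [299.13093908 205.80030507]
0.139 [304.87623746 223.33211144] [299.26390008 204.94323883]
0.15 [305.06591852 219.91075895] [299.39943566 204.06956545]
t: 1.15
ee_pos: [0.4454, 0.2333, 0.326]
tool_rot: [2.151, 2.283, -0.012]
force: [1.5, 0.4, 0.3]
gripper_width: 0.0003
```

```bash
python3 -m inch '[[0.016,-0.03,0,0,0,1],[0.016,-0.03,0,0,0,1],[0.016,-0.03,0,0,0,1],[0.016,-0.03,0,0,0,1],[0.016,-0.03,0,0,0,1],[0.016,-0.03,0,0,0,0],[0.016,-0.03,0,0,0,0],[0.012,-0.025,0,0,0,0],[0.008,-0.015,0,0,0,0],[0,0,0,0,0,0]]' 0
python3 - <<'E'
from workcell import *
import cv2
from h import *
i=camera_info("wrist");s=state();print(s["q"],s["ee_pos"],s["force"],s["moment"])
im=capture("wrist")[:,:,::-1].copy()
cv2.imwrite("pics/w1.png",im)
E
```

```text
t: 1.98
ee_pos: [0.5822, -0.0431, 0.3247]
tool_rot: [2.06, 2.361, -0.017]
force: [-0.6, -1.4, 0.2]
gripper_width: 0.0002
[-0.41602922  0.15604651  0.50017479  1.48802568 -0.06122329  1.51628382
  1.78901882] [ 0.58220038 -0.04313009  0.32468656] [-0.60278741 -1.39400325  0.24562757] [ 0.06343914 -0.01850676  0.02160797]
```

View pics/w1.png

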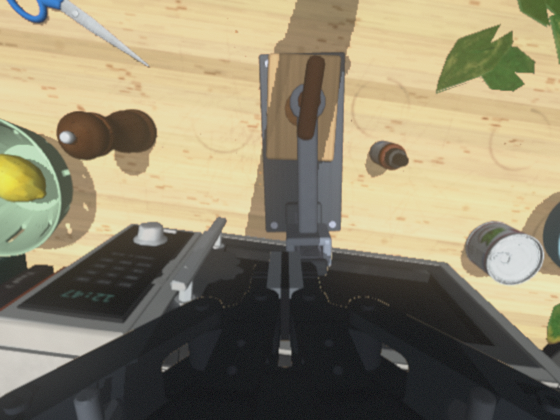

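```bash
python3 - <<'E'
from h import *
for uv in [(316,58),(305,136),(310.5,97)]:
  for z in (.18,.192): print(uv,z,onz("wrist",uv,z))
T=lambda x,y:(x/4.2+235-.4,y/4.2+155-.4)
print(tri([ray("top",T(301,343)),ray("wrist",(310.5,97))]))
# beam edges
for uv in [(299,190),(319,190)]: print(onz("wrist",uv,.139))
for uv in [(300,145),(318,145)]: print(onz("wrist",uv,.139))
E
python3 -m inch '[[-0.004,0.02,-0.02,0,0,0],[0,0,-0.04,0,0,0],[0,0,-0.03,0,0,0],[0,0,-0.02,0,0,0],[0,0,-0.01,0,0,0],[0,0,0,0,0,0]]' 0
```

```text
(316, 58) 0.18 [ 0.46431761 -0.03531486  0.18      ]
(316, 58) 0.192 [ 0.46631696 -0.03594193  0.192     ]
(305, 136) 0.18 [ 0.52602203 -0.0347047   0.18      ]
(305, 136) 0.192 [ 0.52544769 -0.03535723  0.192     ]
(310.5, 97) 0.18 [ 0.49424726 -0.03501971  0.18      ]
(310.5, 97) 0.192 [ 0.49499825 -0.0356591   0.192     ]
(array([ 0.49640345, -0.03567709,  0.20754133]), [np.float64(0.000918211669068776), np.float64(0.0009182116690687089)])
[ 0.58192596 -0.03030742  0.139     ]
[ 0.57909606 -0.01017345  0.139     ]
[ 0.53718715 -0.03601081  0.139     ]
[ 0.53476186 -0.01854399  0.139     ]
t: 2.53
ee_pos: [0.5753, -0.0118, 0.2013]
tool_rot: [2.052, 2.373, -0.007]
force: [-0.4, 0.5, 0.0]
gripper_width: 0.0
```

```bash
python3 -m inch '[[0.001,-0.0095,-0.01,0,0,0],[0,0,-0.015,0,0,0],[0,0,-0.012,0,0,0],[0,0,0,0,0,0]]' 0
python3 - <<'E'
from workcell import *
import cv2
s=state();print(s["ee_pos"],s["force"],s["moment"])
a=capture("scene")[:,:,::-1][160:310,225:415]
cv2.imwrite("pics/s2.png",cv2.resize(a,None,fx=4,fy=4,interpolation=cv2.INTER_CUBIC))
E
```

```text
t: 2.87
ee_pos: [0.5785, -0.0202, 0.166]
tool_rot: [2.044, 2.375, 0.001]
force: [-0.1, -0.2, 0.2]
gripper_width: 0.0
[ 0.57850774 -0.02015244  0.16600539] [-0.12050293 -0.2112984   0.20938885] [ 0.03400785  0.00952713 -0.03738868]
```

View pics/s2.png

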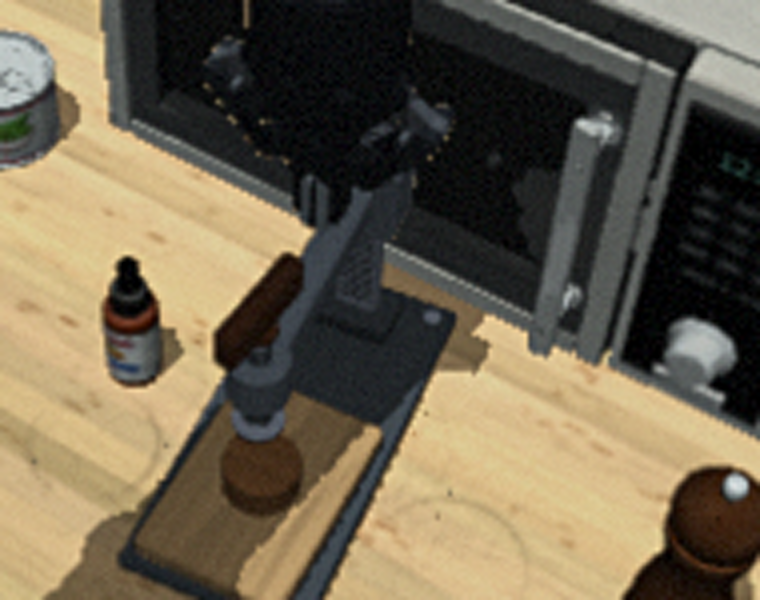

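The closed fingertips (zoomed about (315,195)) are just above the beam and clear of the handle. I'll lower them gently.

```bash
python3 -m inch '[[-0.001,-0.001,-0.006,0,0,0],[0,0,-0.006,0,0,0],[0,0,-0.006,0,0,0],[0,0,-0.003,0,0,0]]' 0; python3 -m inch '[[0,0,-0.004,0,0,0],[0,0,-0.004,0,0,0],[0,0,-0.004,0,0,0]]' 0
```

```text
t: 3.25
ee_pos: [0.5807, -0.0218, 0.1484]
tool_rot: [2.041, 2.37, 0.011]
force: [-0.3, -0.1, 0.4]
gripper_width: -0.0002
t: 3.5
ee_pos: [0.581, -0.0219, 0.1363]
tool_rot: [2.041, 2.37, 0.012]
force: [-0.5, 0.2, 2.2]
gripper_width: 0.0002
```

```bash
python3 -m inch '[[-0.003,0,-0.003,0,0,0],[0,0,-0.004,0,0,0],[0,0,-0.004,0,0,0],[0,0,-0.004,0,0,0]]' 0;  python3 -m inch '[[0,0,-0.004,0,0,0],[0,0,-0.004,0,0,0],[0,0,-0.003,0,0,0]]' 0
```

```text
t: 3.83
ee_pos: [0.5788, -0.0218, 0.1209]
tool_rot: [2.039, 2.368, 0.015]
force: [-1.0, 0.4, 2.7]
gripper_width: -0.0003
t: 4.08
ee_pos: [0.5788, -0.0218, 0.1085]
tool_rot: [2.039, 2.368, 0.015]
force: [0.3, -0.2, 2.3]
gripper_width: 0.0003
```

```bash
python3 -m inch '[[0,0,-0.002,0,0,0],[0,0,-0.001,0,0,0]]' 0;  python3 -m inch '[[0,0,-0.001,0,0,0],[0,0,-0.001,0,0,0]]' 0;python3 -m inch '[[0,0,-0.001,0,0,0],[0,0,-0.001,0,0,0]]' 0
```

```text
t: 4.25
ee_pos: [0.5788, -0.0218, 0.1046]
tool_rot: [2.039, 2.368, 0.014]
force: [0.7, -0.2, 3.0]
gripper_width: -0.0
t: 4.42
ee_pos: [0.5789, -0.0218, 0.103]
tool_rot: [2.039, 2.368, 0.015]
force: [-1.9, 0.3, 5.7]
gripper_width: -0.0001
t: 4.58
ee_pos: [0.579, -0.0218, 0.1023]
tool_rot: [2.04, 2.369, 0.015]
force: [-2.8, 0.2, 7.1]
gripper_width: -0.0
```

```bash
for i in 1; do python3 -m inch '[[0,0,-0.0015,0,0,0],[0,0,-0.0015,0,0,0]]' 0; python3 -m inch '[[0,0,-0.0015,0,0,0],[0,0,-0.0015,0,0,0]]' 0; done
```

```text
t: 4.75
ee_pos: [0.5791, -0.0218, 0.1014]
tool_rot: [2.04, 2.369, 0.016]
force: [-3.6, 0.2, 8.7]
gripper_width: 0.0003
t: 4.92
ee_pos: [0.5791, -0.0218, 0.1008]
tool_rot: [2.041, 2.369, 0.018]
force: [-3.8, -0.2, 9.4]
gripper_width: -0.0
```

```bash
python3 -m inch '[[0,0,-0.002,0,0,0],[0,0,-0.002,0,0,0]]' 0; python3 -m inch '[[0,0,-0.002,0,0,0],[0,0,-0.002,0,0,0]]' 0
```

```text
t: 5.08
ee_pos: [0.5793, -0.0218, 0.0997]
tool_rot: [2.041, 2.37, 0.02]
force: [-4.4, -0.3, 11.7]
gripper_width: -0.0001
t: 5.25
ee_pos: [0.5793, -0.0218, 0.0991]
tool_rot: [2.042, 2.37, 0.022]
force: [-5.6, 0.8, 14.4]
gripper_width: -0.0001
```

The arm bound at 14.4 N after about 5 mm. Next I'll lift off and look.

```bash
python3 -m inch '[[0,0,0.004,0,0,0],[0,0,0.02,0,0,0],[0,0,0.03,0,0,0],[0,0,0.04,0,0,0],[-0.01,0,0.04,0,0,0],[-0.03,-0.004,0.02,0,0,0],[-0.025,-0.004,0.01,0,0,0],[-0.01,-0.002,0,0,0,0],[0,0,0,0,0,0]]' 0.06
python3 - <<'E'
from workcell import *
import cv2
s=state();print(s["q"],s["ee_pos"],s["force"],s["moment"])
a=capture("scene")[:,:,::-1][180:330,225:415]
cv2.imwrite("pics/s3.png",cv2.resize(a,None,fx=4,fy=4,interpolation=cv2.INTER_CUBIC))
from h import *
i=camera_info("wrist");np.save("wi3.npy",i,allow_pickle=True)
cv2.imwrite("pics/w3.png",capture("wrist")[:,:,::-1])
E
```

```text
t: 6.0
ee_pos: [0.4982, -0.0321, 0.2673]
tool_rot: [2.044, 2.373, 0.014]
force: [0.7, 0.5, -0.5]
gripper_width: 0.0601
[-0.46464407 -0.0446439   0.46484646  1.78591641  0.01963909  1.38265895
  1.71570594] [ 0.49823723 -0.03210195  0.26730201] [ 0.69701703  0.48518375 -0.51227254] [-0.00757293  0.04716991 -0.04616687]
```

View pics/s3.png

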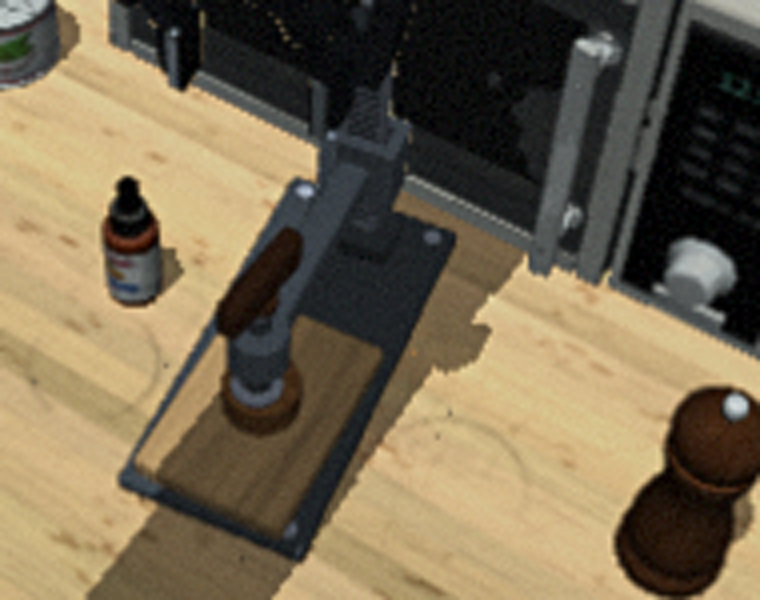

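View pics/w3.png

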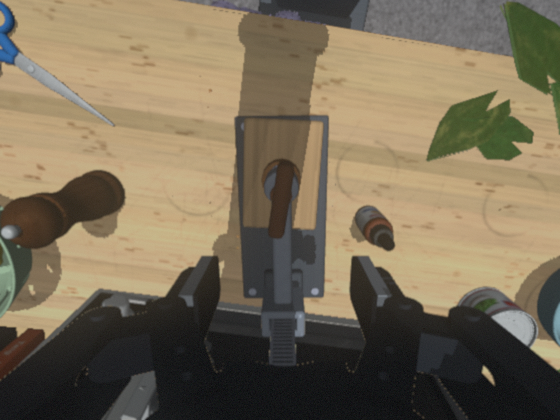

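The foot is now seated on the work and the arm stays down. Wrist view: the handle runs from about (285,162) to (276,236). I'll locate it more exactly.

```bash
python3 - <<'E'
from h import *
i=np.load("wi3.npy",allow_pickle=True).item()
im=cv2.imread("pics/w3.png");hsv=cv2.cvtColor(im,cv2.COLOR_BGR2HSV)
b,g,r=[im[:,:,k].astype(int) for k in range(3)]
m=((r-b>20)&(r<110)&(r>35)).astype(np.uint8)
m[:150]=0;m[245:]=0;m[:,:255]=0;m[:,310:]=0
m=cv2.morphologyEx(m,cv2.MORPH_OPEN,np.ones((3,3)))
n,l,st,c=cv2.connectedComponentsWithStats(m);print(st,c)
k=1+np.argmax(st[1:,4]);ys,xs=np.where(l==k)
print(cv2.minAreaRect(np.c_[xs,ys].astype(np.float32)))
o=im.copy();o[l==k]=(0,255,0);cv2.imwrite("pics/w3m.png",cv2.resize(o[140:260,220:340],None,fx=5,fy=5))
for uv in [(283.5,164),(275,236)]:print(onz("wrist",uv,.156,i))
for y in (180,190,200,210,220,230):
    x=np.where(l[y]==k)[0];print(y,x.min(),x.max(),onz("wrist",((x.min()+x.max())/2,y),.156,i))
E
```

```text
[[     0      0    560    420 232778]
 [   255    150     46     87   2362]
 [   263    150      3      4     12]
 [   263    155      3      3      9]
 [   292    201      4      5     18]
 [   292    207      3      7     21]] [[279.55614792 209.68450627]
 [273.87891617 191.85901778]
 [264.         151.5       ]
 [264.         156.        ]
 [293.33333333 203.16666667]
 [293.         210.        ]]
((277.5, 193.0), (86.0, 45.0), 90.0)
[ 0.46673431 -0.03907891  0.156     ]
[ 0.52640605 -0.03728947  0.156     ]
180 255 291 [ 0.48033106 -0.04534843  0.156     ]
190 255 289 [ 0.48837808 -0.04502554  0.156     ]
200 255 288 [ 0.49651149 -0.04430396  0.156     ]
210 255 285 [ 0.50491231 -0.04436253  0.156     ]
220 255 284 [ 0.5133482  -0.04362182  0.156     ]
230 269 283 [ 0.52109215 -0.037212    0.156     ]
```

View pics/w3m.png

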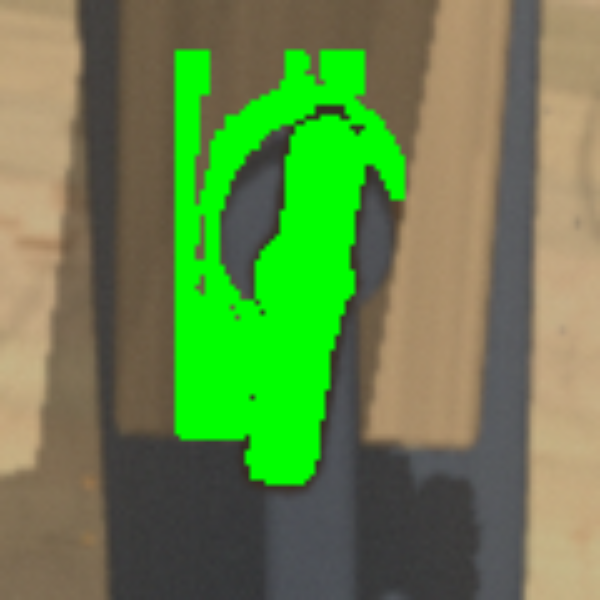

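```bash
python3 - <<'E'
from h import *
i=np.load("wi3.npy",allow_pickle=True).item()
A=onz("wrist",(284.8,170),.154,i);B=onz("wrist",(277.4,232),.154,i);C=onz("wrist",(276.8,236.6),.157,i)
print(A,B,C,np.degrees(np.arctan2(*(B-A)[1::-1])))
E
```

```text
[ 0.47153208 -0.03735393  0.154     ] [ 0.52339611 -0.03577472  0.154     ] [ 0.52631763 -0.03578319  0.157     ] 1.7440561882154084
```

```bash
python3 -m inch '[[-0.002,-0.003,-0.02,0,0,-3.5],[0,0,-0.03,0,0,-3.5],[0,0,-0.03,0,0,0],[0,0,-0.02,0,0,0],[0,0,-0.01,0,0,0],[0,0,0,0,0,0]]' 0.05
python3 - <<'E'
from workcell import *
import cv2
from scipy.spatial.transform import Rotation as Ro
s=state();print(s["q"],s["ee_pos"],s["force"],s["moment"]);print(Ro.from_rotvec(s["tool_rot"]).as_matrix())
from h import *
i=camera_info("wrist");np.save("wi4.npy",i,allow_pickle=True)
cv2.imwrite("pics/w4.png",capture("wrist")[:,:,::-1])
E
```

```text
t: 6.6
ee_pos: [0.5004, -0.0335, 0.1486]
tool_rot: [2.189, 2.238, 0.007]
force: [0.2, -0.2, -0.4]
gripper_width: 0.0501
[-0.44873729  0.05081012  0.47522974  1.94397883 -0.02048078  1.14125258
  1.62721691] [ 0.50044939 -0.03347495  0.14864188] [ 0.17027042 -0.22682018 -0.43726422] [0.04410178 0.05875914 0.02307448]
[[-0.02212802  0.99969322  0.01112691]
 [ 0.99974186  0.02218373 -0.00490896]
 [-0.00515429  0.01101541 -0.99992604]]
```

View pics/w4.png

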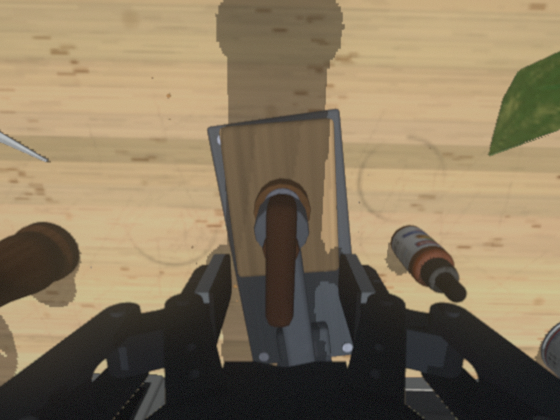

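Wrist view: the handle's centre line runs from about (283,197) to (280,325), between pads whose inner faces are at about x=230 and x=340. It lies slightly left of the midpoint.

```bash
python3 - <<'E'
from h import *
i=np.load("wi4.npy",allow_pickle=True).item()
im=cv2.imread("pics/w4.png")
cv2.imwrite("pics/w4z.png",cv2.resize(im[180:340,200:370],None,fx=3.7,fy=3.7,interpolation=cv2.INTER_CUBIC))
for y in (215,240,265,290,315):
    row=im[y].astype(int);d=row[255:312];print(y,[int(v) for v in d[:,2]-d[:,0]])
for uv in ((283,205),(280,320)):print(onz("wrist",uv,.157,i))
E
```

```text
215 [42, 34, 11, 2, -2, -4, -5, -8, -8, -7, -4, 10, 23, 23, 27, 27, 26, 28, 28, 30, 26, 28, 30, 27, 31, 30, 30, 26, 30, 30, 30, 29, 29, 26, 25, 29, 24, 25, 23, 23, 22, 12, -1, -8, -7, -8, -5, -4, -1, -1, 3, 12, 36, 39, 38, 38, 40]
240 [33, 13, -3, -7, -10, -8, -6, -8, -8, 4, 17, 21, 23, 24, 27, 29, 27, 28, 28, 29, 27, 29, 29, 28, 27, 30, 30, 28, 29, 29, 29, 31, 30, 29, 25, 27, 26, 24, 23, 23, 21, 17, 4, -7, -8, -9, -9, -8, -8, -7, -5, 18, 36, 41, 40, 39, 41]
265 [37, 36, 35, 38, 40, 37, 39, 38, 40, 37, 31, 23, 23, 23, 24, 25, 27, 26, 28, 26, 28, 28, 28, 25, 28, 28, 29, 27, 28, 30, 28, 26, 30, 26, 26, 25, 21, 25, 20, 13, 1, -9, -12, -10, -8, -7, -7, 6, 29, 37, 37, 37, 40, 39, 38, 38, 41]
290 [-3, -2, -3, -4, -4, -5, -5, -4, -5, -3, 5, 14, 22, 24, 24, 25, 29, 27, 27, 28, 23, 27, 26, 28, 26, 28, 27, 27, 25, 25, 26, 26, 23, 22, 24, 21, 20, 18, 13, 0, -10, -9, -10, -12, -12, -10, -10, -12, -8, -6, -6, -5, -5, -5, -5, -4, -3]
315 [-4, -3, -5, -5, -5, -3, -6, -4, -4, -5, 7, 15, 19, 21, 23, 23, 25, 24, 23, 24, 25, 24, 23, 26, 24, 24, 25, 24, 25, 26, 23, 23, 24, 25, 21, 21, 18, 11, 0, -9, -12, -12, -13, -11, -11, -12, -11, -11, -11, -10, -12, -11, -9, -8, -5, -6, -4]
[ 0.46632089 -0.03606158  0.157     ]
[ 0.52253265 -0.03632709  0.157     ]
```

View pics/w4z.png

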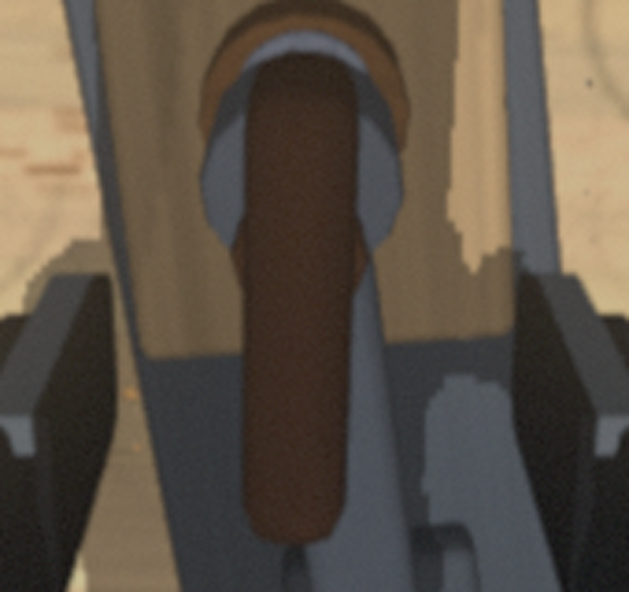

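```bash
python3 -m inch '[[-0.004,-0.0022,-0.008,0,0,0],[0,0,-0.008,0,0,0],[0,0,-0.004,0,0,0],[0,0,0,0,0,0],[0,0,0,0,0,0]]' 0.024
python3 - <<'E'
from workcell import *
import cv2
s=state();print(s["ee_pos"],s["force"],s["moment"],s["gripper_width"])
cv2.imwrite("pics/w5.png",cv2.resize(capture("wrist")[180:360,190:380,::-1],None,fx=3.3,fy=3.3,interpolation=cv2.INTER_CUBIC))
E
```

```text
t: 7.07
ee_pos: [0.5, -0.0358, 0.131]
tool_rot: [2.185, 2.235, 0.014]
force: [1.0, -0.4, 0.7]
gripper_width: 0.0239
[ 0.49998868 -0.03577308  0.1309843 ] [ 1.0270855  -0.3980485   0.71380067] [ 0.03559702 -0.00153663  0.03164805] 0.023884586269184473
```

View pics/w5.png

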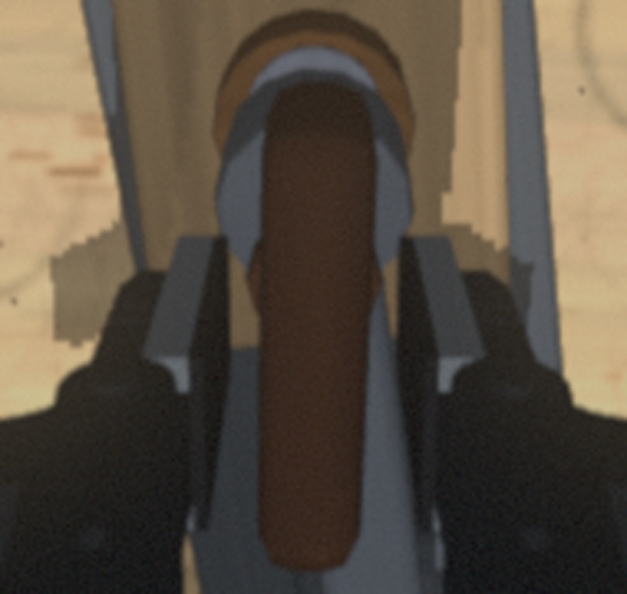

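The handle sits centred between the pads (zoomed pads at 229 and 400, handle at 262–372). I'll shift slightly in -x and close.

```bash
python3 -m inch '[[-0.005,0,-0.002,0,0,0],[-0.001,0,0,0,0,0],[0,0,0,0,0,0]]' 0.024; python3 -m inch '[[0,0,0,0,0,0],[0,0,0,0,0,0],[0,0,0,0,0,0]]' 0
python3 - <<'E'
from workcell import *
from scipy.spatial.transform import Rotation as Ro
s=state();print(s["q"],s["ee_pos"],s["force"],s["moment"],s["gripper_width"]);print(Ro.from_rotvec(s["tool_rot"]).as_matrix())
E
```

```text
t: 7.37
ee_pos: [0.4943, -0.0357, 0.1302]
tool_rot: [2.184, 2.234, 0.017]
force: [-0.1, -0.1, 0.2]
gripper_width: 0.0244
t: 7.62
ee_pos: [0.4943, -0.0357, 0.1312]
tool_rot: [2.184, 2.234, 0.019]
force: [-0.2, 0.2, -0.2]
gripper_width: 0.0125
[-0.44591845  0.0474742   0.47683375  1.98469731 -0.02107503  1.09350231
  1.63309302] [ 0.49433138 -0.03572384  0.13122609] [-0.15627729  0.16328215 -0.19216935] [ 0.02622165  0.03091074 -0.04048954] 0.012456677467507291
[[-0.02254348  0.99952127  0.02119006]
 [ 0.99973711  0.0226269  -0.00370532]
 [-0.00418301  0.02110096 -0.9997686 ]]
```

```bash
python3 -m inch '[[0,0,0,0,0,-3],[0,0,-0.0002,0,0,-4],[0,0,-0.0002,0,0,-5]]' 0
python3 - <<'E'
from workcell import *
from scipy.spatial.transform import Rotation as Ro
s=state();print(s["ee_pos"],s["force"],s["moment"],s["gripper_width"]);R=Ro.from_rotvec(s["tool_rot"]).as_matrix();import numpy as np;print(np.degrees(np.arctan2(R[1,0],R[0,0])),R[:,2])
E
```

```text
t: 7.87
ee_pos: [0.4943, -0.0343, 0.1308]
tool_rot: [2.411, 1.987, 0.018]
force: [-0.7, 1.0, 0.9]
gripper_width: 0.0131
[ 0.49430101 -0.03426361  0.13078127] [-0.66190846  0.95885298  0.86032042] [0.20953481 0.21559803 0.1507764 ] 0.013117979223761848
78.99811399422482 [ 0.02009652 -0.00612509 -0.99977928]
```

```bash
cat > st.py <<'E'
from workcell import *
from scipy.spatial.transform import Rotation as Ro
import numpy as np
s=state();R=Ro.from_rotvec(s["tool_rot"]).as_matrix()
print("yaw",np.degrees(np.arctan2(R[1,0],R[0,0])),"z",R[:,2].round(3),"M",s["moment"].round(3),"F",s["force"].round(2),"q",s["q"].round(2))
E
python3 -m inch '[[0.0001,0.0005,-0.0002,0,0,-6],[0.0002,0.0005,-0.0002,0,0,-6],[0.0002,0.0004,-0.0002,0,0,-6],[0.0003,0.0004,-0.0002,0,0,-6]]' 0; python3 st.py
```

```text
t: 8.2
ee_pos: [0.4949, -0.0316, 0.1302]
tool_rot: [2.782, 1.417, 0.011]
force: [-1.8, -0.4, 1.7]
gripper_width: 0.0128
yaw 53.99432859820192 z [ 0.015 -0.014 -1.   ] M [-0.162  0.277  0.153] F [-1.8 -0.4  1.7] q [-0.47  0.05  0.49  1.98 -0.01  1.1   0.96]
```

```bash
python3 -m inch '[[0,0.0004,-0.0002,0,0,-6],[0.0001,0.0003,-0.0002,0,0,-6],[0.0002,0.0003,-0.0002,0,0,-6],[0.0003,0.0002,-0.0002,0,0,-6]]' 0; python3 st.py
python3 - <<'E'
from workcell import *
import cv2
cv2.imwrite("pics/w6.png",cv2.resize(capture("wrist")[120:400,150:450,::-1],None,fx=2.1,fy=2.1,interpolation=cv2.INTER_CUBIC))
a=capture("scene")[:,:,::-1][160:310,225:415]
cv2.imwrite("pics/s6.png",cv2.resize(a,None,fx=4,fy=4,interpolation=cv2.INTER_CUBIC))
E
```

```text
t: 8.53
ee_pos: [0.496, -0.0302, 0.1296]
tool_rot: [3.02, 0.781, 0.003]
force: [0.6, 0.1, 1.8]
gripper_width: 0.0124
yaw 28.9933311560619 z [ 0.008 -0.021 -1.   ] M [-0.275  0.281  0.184] F [0.59 0.1  1.81] q [-0.49  0.06  0.5   1.97 -0.01  1.1   0.52]
```

View pics/w6.png

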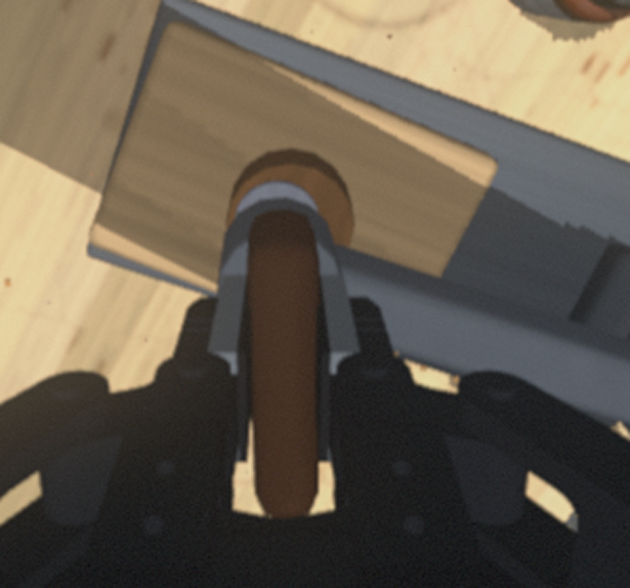

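View pics/s6.png

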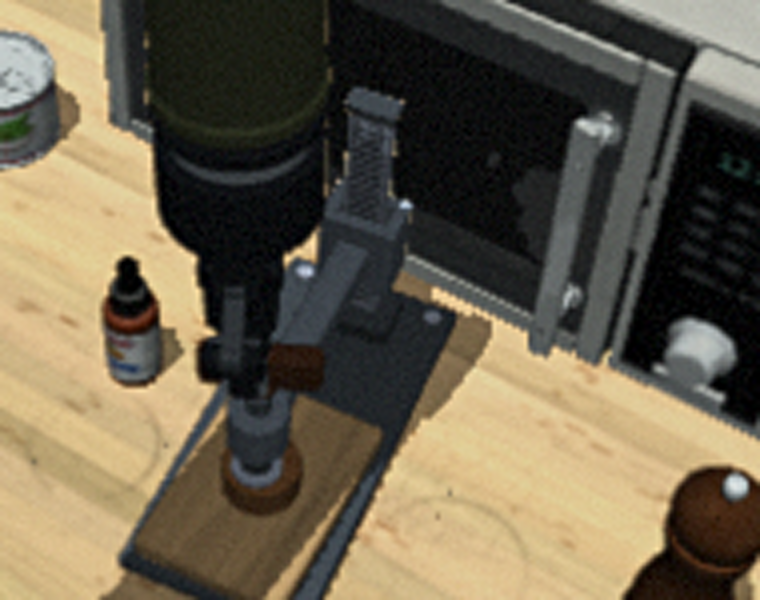

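The handle (zoomed end at (298,368)) has turned with the pads, which are still aligned with it. So far it has turned 1.09 rad with no disturbance.

```bash
python3 -m inch '[[0.0003,0.0001,-0.0001,0,0,-6],[0.0004,0.0001,-0.0001,0,0,-6],[0.0004,0,-0.0001,0,0,-6],[0.0004,0,-0.0001,0,0,-6]]' 0; python3 st.py;  python3 -m inch '[[0.0004,-0.0001,-0.0001,0,0,-6],[0.0004,-0.0001,-0.0001,0,0,-6]]' 0; python3 st.py;
```

```text
t: 8.97
ee_pos: [0.4976, -0.03, 0.129]
tool_rot: [3.115, 0.145, -0.005]
force: [0.1, 0.4, 0.5]
gripper_width: 0.0128
yaw 5.327913784176737 z [-0.002 -0.024 -1.   ] M [-0.314  0.253  0.179] F [0.13 0.39 0.5 ] q [-0.51  0.08  0.52  1.96 -0.02  1.11  0.11]
t: 9.13
ee_pos: [0.4984, -0.0301, 0.1287]
tool_rot: [3.112, -0.183, -0.01]
force: [0.3, 0.7, 0.8]
gripper_width: 0.0132
yaw -6.740920724651738 z [-0.008 -0.024 -1.   ] M [-0.342  0.322  0.177] F [0.32 0.68 0.8 ] q [-0.51  0.08  0.53  1.96 -0.02  1.12 -0.09]
```

```bash
python3 -m inch '[[0.0004,-0.0002,-0.0001,0,0,-6],[0.0003,-0.0002,-0.0001,0,0,-6],[0.0003,-0.0003,-0.0001,0,0,-6]]' 0; python3 st.py;  python3 -m inch '[[0.0002,-0.0003,0,0,0,-4],[0,0,0,0,0,0]]' 0; python3 st.py
python3 - <<'E'
from workcell import *
import cv2
a=capture("scene")[:,:,::-1][200:310,225:365]
cv2.imwrite("pics/s7.png",cv2.resize(a,None,fx=5,fy=5,interpolation=cv2.INTER_CUBIC))
E
```

```text
t: 9.38
ee_pos: [0.4996, -0.0307, 0.1283]
tool_rot: [3.044, -0.67, -0.016]
force: [2.0, 0.2, -0.9]
gripper_width: 0.0125
yaw -24.828352969933704 z [-0.015 -0.021 -1.   ] M [-0.318  0.345  0.232] F [ 2.03  0.21 -0.87] q [-0.52  0.09  0.55  1.95 -0.03  1.13 -0.4 ]
t: 9.55
ee_pos: [0.4999, -0.0308, 0.1281]
tool_rot: [3.019, -0.774, -0.018]
force: [1.2, 0.5, 2.8]
gripper_width: 0.0129
yaw -28.756478775488723 z [-0.017 -0.021 -1.   ] M [-0.356  0.524 -0.115] F [1.18 0.48 2.81] q [-0.53  0.1   0.55  1.95 -0.03  1.13 -0.47]
```

View pics/s7.png

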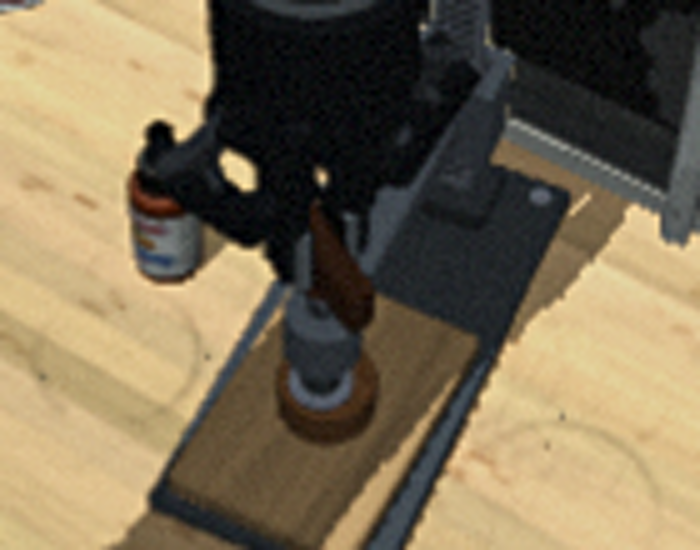

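```bash
python3 -m inch '[[0.0002,-0.0003,0,0,0,-5]]' 0; python3 st.py;  python3 -m inch '[[0.0002,-0.0003,0,0,0,-4]]' 0; python3 st.py
```

```text
t: 9.68
ee_pos: [0.5001, -0.0311, 0.1281]
tool_rot: [2.986, -0.895, -0.019]
force: [1.6, 0.9, 0.0]
gripper_width: 0.0128
yaw -33.380234804955556 z [-0.019 -0.02  -1.   ] M [-0.294  0.331  0.211] F [1.59 0.85 0.05] q [-0.53  0.1   0.56  1.95 -0.04  1.13 -0.54]
t: 9.77
ee_pos: [0.5006, -0.031, 0.1281]
tool_rot: [2.954, -0.997, -0.02]
force: [1.5, 0.0, 0.2]
gripper_width: 0.0128
yaw -37.30445715209035 z [-0.02  -0.018 -1.   ] M [-0.178  0.328  0.183] F [1.5  0.04 0.21] q [-0.53  0.1   0.56  1.95 -0.04  1.13 -0.61]
```

```bash
python3 -m inch '[[0,0,0,0,0,0],[0,0,0,0,0,0],[0,0,0,0,0,0]]' 0.04; python3 st.py;  python3 -m inch '[[0,0,0.01,0,0,0],[0,0,0.02,0,0,0],[0,0,0.03,0,0,0],[-0.02,0,0.03,0,0,0],[-0.03,0.02,0.02,0,0,0],[-0.03,0.03,0,0,0,0],[0,0,0,0,0,0]]' 0.04; python3 st.py
python3 - <<'E'
from workcell import *
import cv2,numpy as np
a=capture("scene")[:,:,::-1]
cv2.imwrite("pics/s8.png",cv2.resize(a[200:310,225:365],None,fx=5,fy=5,interpolation=cv2.INTER_CUBIC))
i=camera_info("wrist");np.save("wi8.npy",i,allow_pickle=True)
cv2.imwrite("pics/w8.png",capture("wrist")[:,:,::-1])
a=capture("top")[:,:,::-1][155:285,235:425];cv2.imwrite("pics/t8.png",cv2.resize(a,None,fx=4.2,fy=4.2,interpolation=cv2.INTER_CUBIC))
E
```

```text
t: 10.02
ee_pos: [0.5011, -0.0308, 0.1282]
tool_rot: [2.96, -0.984, -0.018]
force: [0.9, -0.2, 0.9]
gripper_width: 0.0398
yaw -36.780557498502766 z [-0.018 -0.017 -1.   ] M [-0.007 -0.013  0.027] F [ 0.91 -0.18  0.87] q [-0.53  0.1   0.56  1.95 -0.04  1.13 -0.6 ]
t: 10.6
ee_pos: [0.4167, 0.0178, 0.2454]
tool_rot: [2.961, -0.976, -0.019]
force: [1.0, 0.0, -0.4]
gripper_width: 0.04
yaw -36.47221499297965 z [-0.019 -0.019 -1.   ] M [ 0.026 -0.035  0.019] F [ 0.95  0.02 -0.35] q [-0.62 -0.21  0.44  1.96  0.1   1.4  -0.85]
```

View pics/s8.png

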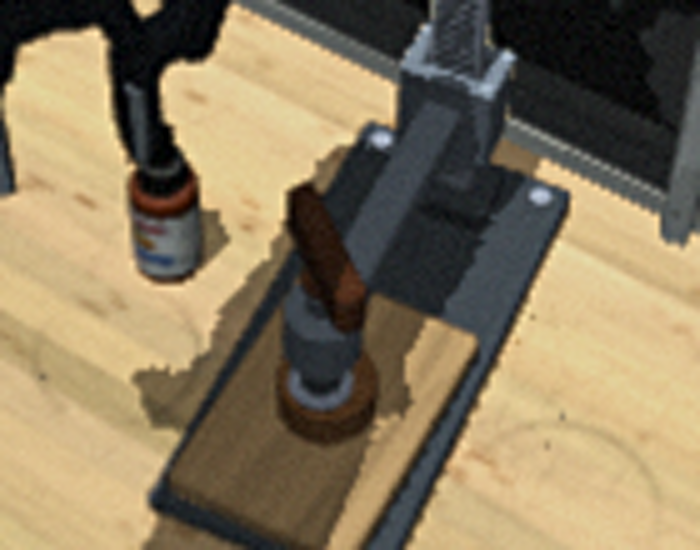

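View pics/w8.png

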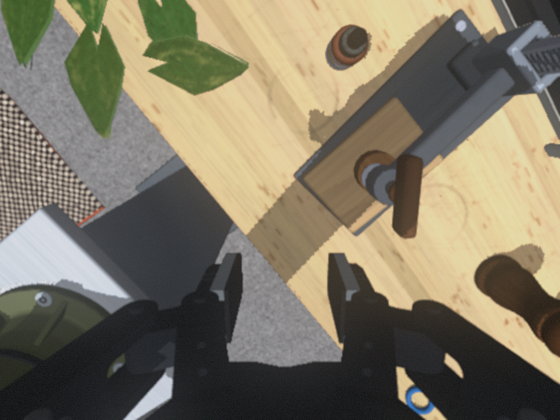

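View pics/t8.png

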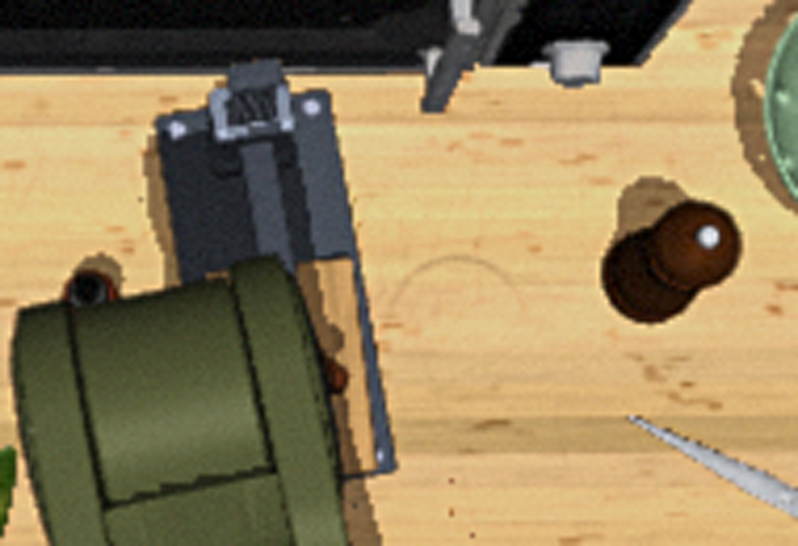

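```bash
python3 - <<'E'
from h import *
i=np.load("wi8.npy",allow_pickle=True).item()
im=cv2.imread("pics/w8.png")
A=onz("wrist",(410,162),.153,i);B=onz("wrist",(404,230),.153,i);d=A-B
print(A,B,np.degrees(np.arctan2(d[1],d[0])),(A+B)/2)
cv2.imwrite("pics/w8z.png",cv2.resize(im[130:260,330:460],None,fx=4.5,fy=4.5,interpolation=cv2.INTER_CUBIC))
E
```

```text
[ 0.51199437 -0.01068802  0.153     ] [ 0.48219301 -0.05306284  0.153     ] 54.882048753193 [ 0.49709369 -0.03187543  0.153     ]
```

View pics/w8z.png

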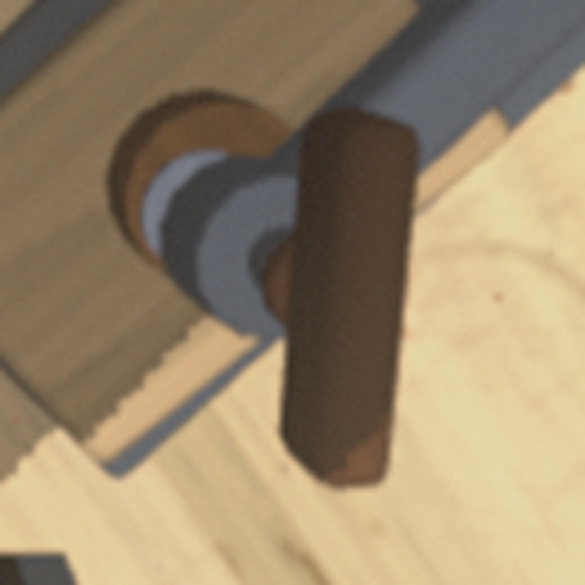

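The handle measures about 54° in world yaw, so the screw has turned 2.2 rad. Handle sinking stopped over the last 9° of turn. The board's corners are where they were, and the robot is clear of everything.

```bash
python3 -c "
from workcell import *
print(sign_off())"
```

```text
the job is handed in; nothing more can be done
None
```

I clamped the glued foot and handed the job in at about 11 s; no verdict was reported.

- **Push:** I pushed the arm down the bar with closed fingertips at beam_top. The foot met the work with the fingertips at about z = 0.104. The arm went about 5 mm further and resisted firmly at a 14.4 N peak, slightly over the suggested 12 N. It stayed bound after I lifted off.
- **Turn:** I pinched the wing handle once and turned it clockwise about 2.24 rad by the tool's yaw. The handle's yaw in the picture afterwards gave 2.2 rad. No regrasp was needed.

**Last checks**
- **Foot home:** this is inferred, not seen directly. The tool gripping the handle sank 3.1 mm, and with the 1 mm or so from the push that makes about 4 mm. It stopped sinking over the last 9° of turn.
- **Moment:** it stayed near 0.2 N m.
- **Surroundings:** the board's right-hand corners, the mill and the bottle look unmoved. In the last top view the robot hid the board's left side. The robot stands clear of everything.
- **Disagreement:** picture estimates of the handle's centre differed by 2–4 mm across the handle before and after. The tool's path put the spindle axis at (0.499, -0.035), which agrees with my first measurement.

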